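# Take the stamp out of the slide-lid tool case

### The job

Slide the flush lid of the wooden tool case all the way open (it has nothing to grip, so press on it to drag it along), take the wooden clay stamp out and stand it upright near the middle of the plaster tile, then slide the lid fully shut again. The lid is thin: never load the case or its lid with more than 30 N. Leave the bowl, the clay pot and the loop tool as they are.

Things in the scene. Friction and masses are not known exactly. Their poses are not given: they have to be found in the camera images.
- case: Dark wooden tool case screwed to the table, 200 (x) x 140 (y) x 66 mm. Origin: centre of its underside; z up. Walls 10 mm thick, the far one (+x) only 52 mm high: the lid runs out over it. Inside 180 x 120 mm, floor 8 mm up. The middle of the shut lid's face is 5 mm towards +x from the origin and nominally 66 mm up, but worn grooves let it sit up to 3 mm lower, unmeasured.
- lid (a joint): Travel (m) of the lid, a rigid pale board 188 x 118 x 5 mm, no handle: 0 = shut against the near wall, 0.11 = open at its stop, moving to the case's +x and falling 0.03 rad (3.3 mm in all). It stays where left. Moving it takes 3 N plus 6 N per m/s; tips pressed on it with under about 8 N (10 N if slippery) slip. It is rigid to pressing.
- stamp: Turned pale wooden clay stamp, 46 mm tall, 50 g, upright inside the case under the lid, 25 to 55 mm from the case's centre towards -x, up to 12 mm off its middle line. Foot 38 mm across, 12 mm thick; neck 25 mm across from 18 to 36 mm up; head 30 mm across from 40 to 46 mm up. Origin: centre of its underside; z up its axis.
- tile: Square white plaster tile fixed on the table, 150 x 150 x 15 mm, to the left or right of the case. Origin: centre of its underside, so its upper face is 15 mm above the origin.
- bowl: Bystander: open white plastic bowl, 120 mm across the rim, 45 mm high, on the other side of the case from the tile. Origin: centre of its underside.
- pot: Bystander: dark solid block of leather-hard clay turned as a pot, 92 mm across, 70 mm high. Origin: centre of its underside.
- loop_tool: Bystander: trimming tool lying on the table, 165 mm long, wooden handle 12 mm thick, wire loop at its +x end. Origin: under the middle of its handle, on the table.
Things that resemble listed ones, but are neither listed nor needed, are in the scene too. There is more than one size of the case; the job needs the largest.

How it is judged:
On the way, in this order (a step that is already met when the one before it is completed fails the run):
1. the lid has been slid open (at least 100 of its 110 mm) (value of joint lid above 0.1 m), for 0.2 s.
2. the stamp stands upright on the tile, let go (horizontal distance between stamp and tile below 0.055 m and z of stamp in the frame of tile between 0.012 and 0.018 m and angle between stamp's own z axis and vertical below 0.12 rad and linear speed of stamp below 0.02 m/s and contact force between stamp and the fingers below 0.05 N), for 0.2 s.
At the end, for the whole second after the job is handed in: The lid is shut to within 5 mm; the stamp stands upright (within 0.12 rad) at rest on the tile, its centre within 55 mm of the tile's centre, and is let go (all of step 2 and value of joint lid below 0.005 m); the robot touches nothing.
It fails at once if the case or its lid is loaded with more than 30 N (contact force between case and anything else above 30 N).
It fails at once if the bowl is shifted by more than 20 mm (distance of bowl from where it was at the start of the episode above 0.02 m).
It fails at once if the clay pot is shifted by more than 20 mm (distance of pot from where it was at the start of the episode above 0.02 m).
It fails at once if the loop tool is shifted by more than 20 mm (distance of loop_tool from where it was at the start of the episode above 0.02 m).
It also fails if it takes over 67 s, if anything falls off the work surface, if the arm or the gripper's body presses on something with over 40 N, if the wrist force passes 120 N, or if a joint passes its speed limit or range.

### The arm

A 7-joint arm with a two-finger parallel gripper is mounted at the origin on the work surface. World frame = base frame: x ahead of the robot, y to its left, z up, the work surface at z = 0. Lengths are in m, angles in rad, forces in N, time in s.
With the tool pointing down it reaches from about 0.4 to 0.85 m from the base axis. Payload 4.5 kg.
Tool frame: the origin (TCP) lies at the very end of the fingers, on their centre line; the grasp point (between the pads) lies 19 mm behind it; z points along the fingers, y is the line along which they close (so a half turn about z gives the same grasp; the last joint's range is limited). The gripper opens to 88 mm and grips with 3 to 60 N. Pads are 18 mm wide; open, the fingers measure 123 mm over their backs; the gripper's body (75 mm by 187 mm) begins 45 mm behind the grasp point.
Start: joints at [-1.076, 0.689, -0.195, 1.565, 0.157, 0.902, -0.215], TCP at [0.278, 0.56, 0.239] pointing down, gripper open.
Joint ranges: [-3.01, 3.01], [-0.46, 2.08], [-1.47, 1.51], [0.13, 2.56], [-1, 4.14], [0.04, 2.09], [-2.66, 2.66]. Speed limits (rad/s): [2.57, 2.57, 3.14, 3.14, 3.14, 3.14, 3.14].

### API

Orientations are given as a unit quaternion [x, y, z, w].
In Python, from plant import r gives the robot as it stands. The module is installed in compiled form; this text tells all that it offers.
- The arm moves only by the tool step_arm, never from a script. Its argument "increments" is a list of rows, each a list of 2 entries, a list of its own where there are three numbers: the shift along the world's x, y, z in cm, then the turn, a rotation vector about the world's x, y, z in degrees. A call has exactly 10 rows; each row shifts and turns the commanded pose from where the row before left it; what a row does not reach is not made up. A row lasts 1/10 s, in which the tool goes at most 50 mm and 8.59 degrees, less where a joint would pass 70% of its speed; a pose out of reach is approached as far as the arm can. A call is refused whole if a number of a shift passes 5 or a number of a turn 8.59, either way. A call with a gripper value outside its range is refused whole. "fingers" is the opening, from 0 (shut) to 1 (fully open), set as the call begins (left out, the last holds). The fingers move at their own pace and stop on an object; "grip_force" is the grip in N (left out, the last holds). Time passes only in rows, so rows that do not move let the fingers close, or fill a call up. It gives the time, the measured TCP pose, the force, the opening and the grip force at its end, in the units of the state.
- r.get_state(): the state, without advancing time (a new reading comes with each control period).
- r.snapshot(name): name is "scene" or "side" or "wrist"; returns (picture, depth): 400x640x3 uint8, red, green, blue; 400x640 float32, m along the optical axis (not along the pixel's ray), 0 where there is no reading.
- r.calibration(name): a dict with "fov_y" (degrees; the focal length in pixels is half the picture's height over the tangent of half this angle, whatever the lens; pixels are square), "cx", "cy" (the principal point, pixels), "R" (3x3) and "t" (3): a world point X has camera coordinates R X + t. Camera axes: x right, y down, z forward; pixel columns grow to the right and rows downward; lengths in m; the calibration is good to about 2 mm. A picture is of the moment at which its call begins: read the wrist's pose just before it. calibration takes no time and is no camera call; for the wrist camera it gives the pose at the moment of the call.
- r.finish_job(): hands the job in; it is judged then, once.
The state is a dict: "clock": time; "q": joint angles; "qd": joint speeds; "joint_torque": joint torques, N m; "tool_pos": TCP position; "eef_rot": TCP orientation; "contact_force": force on the tool from outside, world axes, zero at the start; "moment": the same for the moment, N m; "opening": opening from 0.0 (shut) to 1.0 (fully open); "finger_force": force on a finger pad.
Only numpy, scipy, OpenCV 4.12 (cv2) and the standard library are available. Lean on these libraries where they do the work, as an engineer would, in place of code of your own. Each camera call takes 0.05 s, during which the arm holds its last target. There are 200 camera calls.

## Working session

There is one attempt and no reset: what is moved stays moved. The work goes in short steps, Python scripts to look and compute and a tool call to move; the robot and the scene stay as the last step left them, time stands still between calls to the robot, and variables do not carry over. Pictures are saved under pics/ and viewed, at most 10 in all, crops included, and the job is handed in when it is done.

Besides the shell and the picture viewer there is one more tool, called after "Request:" by a JSON object that holds its "api" and its "payload". step_arm: Moves the arm, as the interface text tells. Its arguments: {"type":"object","properties":{"increments":{"type":"array","items":{"type":"array"}},"fingers":{"type":"number"},"grip_force":{"type":"number"}},"required":["increments"]}

```bash
mkdir -p pics
cat > h.py <<'E'
import numpy as np, cv2
from plant import r
def cal(n):
    c=r.calibration(n); c['f']=200/np.tan(np.radians(c['fov_y'])/2); c['R']=np.array(c['R']); c['t']=np.array(c['t']); return c
def pts(c,d):
    v,u=np.mgrid[0:400,0:640]
    P=np.stack([(u-c['cx'])/c['f']*d,(v-c['cy'])/c['f']*d,d],-1)
    return (P-c['t'])@c['R']
def ray(c,u,v,z):
    o=-c['R'].T@c['t']; k=c['R'].T@np.array([(u-c['cx'])/c['f'],(v-c['cy'])/c['f'],1]); return o+k*(z-o[2])/k[2]
def snap(n):
    c=cal(n); p,d=r.snapshot(n); np.savez(f'{n}.npz',p=p,d=d,**c); return c,p,d
def load(n):
    z=np.load(f'{n}.npz'); return z,z['p'],z['d']
E
python3 - <<'E'
from h import *
for n in ['scene','side']:
    c,p,d=snap(n); cv2.imwrite(f'pics/{n}.png',p[...,::-1]); print(n,c,(d>0).mean())
s=r.get_state(); print(s)
E
```

```text
scene {'fov_y': 44.837134885084915, 'cx': 306.97898054082424, 'cy': 196.27493441937602, 'R': array([[ 0.25097697,  0.96792   ,  0.01189273],
       [ 0.71446961, -0.17694122, -0.67692318],
       [-0.65310317,  0.17838912, -0.73595759]]), 't': array([-0.13332206, -0.30671275,  1.62505195]), 'f': np.float64(484.7903993647769)} 0.99604296875
side {'fov_y': 47.850672369337076, 'cx': 318.54700225309847, 'cy': 195.52871880714846, 'R': array([[ 0.77427042, -0.63280644, -0.00783053],
       [-0.36661156, -0.43841325, -0.8206033 ],
       [ 0.51585005,  0.63823963, -0.57144457]]), 't': array([-0.39956847,  0.23098052,  0.84411492]), 'f': np.float64(450.7873805817609)} 0.99591015625
{'clock': 0.1, 'q': array([-1.07619127,  0.68990876, -0.19449802,  1.56617339,  0.15731048,
        0.90249045, -0.21508473]), 'qd': array([-0.00161933, -0.00101276, -0.0015767 , -0.00430009, -0.00203196,
        0.00011661, -0.0005159 ]), 'joint_torque': array([-4.36648697e-03, -5.28495026e+01, -1.27180573e+00, -1.53837293e+01,
       -5.25563036e-02,  1.95471417e-03,  5.30793432e-05]), 'tool_pos': array([0.27773236, 0.55930872, 0.23800203]), 'eef_rot': array([ 2.28333898e-01,  9.73582559e-01, -7.86556422e-04, -1.16136986e-04]), 'contact_force': array([ 0.31711968, -0.21360687,  0.08336102]), 'moment': array([ 0.0159054 , -0.0353424 ,  0.01822516]), 'finger_force': 0.0, 'opening': 0.9955172686058976}
```

View pics/scene.png

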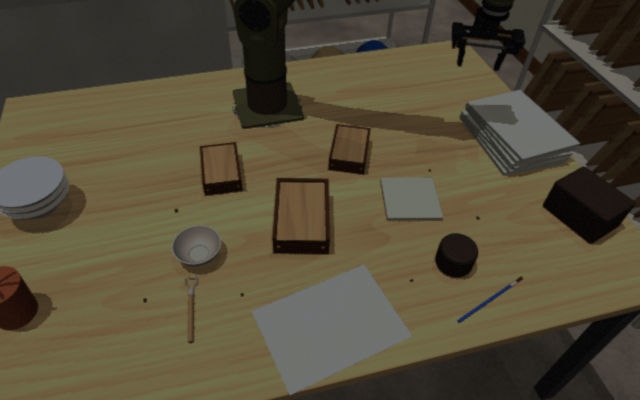

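View pics/side.png

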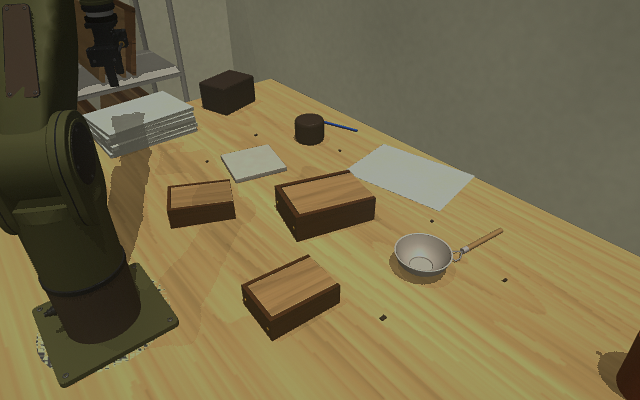

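The scene shows three cases: the large one at (302,215), and small ones at (220,168) and (350,148). The tile is at (411,198). The loose paper at (330,325) and the stacked sheets at (520,130) could be mistaken for it. The bowl is at (198,248), the loop tool at (191,310) and the pot at (456,255); the dark box at (588,203) is a decoy. In the side view the large case is at (325,205) and the tile at (254,163). By size I choose the case at (302,215).

Run:
```python
from h import *
def rep(name,P,m,seed,zl,zh,rad):
    c0=P[seed[1],seed[0]]
    k=m&(P[...,2]>zl)&(P[...,2]<zh)&(np.linalg.norm(P[...,:2]-c0[:2],axis=-1)<rad)
    n,l,s,_=cv2.connectedComponentsWithStats(k.astype(np.uint8)); k=l==l[seed[1],seed[0]]
    q=P[k]; rc=cv2.minAreaRect((q[:,:2]*1000).astype(np.float32))
    print(name,'seed',c0.round(4),'n',k.sum(),'z med',np.median(q[:,2]).round(4),'rect',np.round(rc[0],1),np.round(rc[1],1),round(rc[2],2))
    return k
for n,S in [('scene',dict(case=(302,215),small1=(220,168),small2=(350,148),tile=(411,198),bowl=(198,262),pot=(456,247),tool=(190,315))),('side',dict(case=(325,190),tile=(254,163),bowl=(423,265),pot=(309,122),tool=(485,240)))]:
    c,p,d=load(n); P=pts(c,d); ok=d>0
    print(n)
    Z={'case':(.055,.08),'small1':(.03,.08),'small2':(.03,.08),'tile':(.01,.022),'bowl':(.01,.06),'pot':(.06,.08),'tool':(.006,.03)}
    for k,s in S.items():
        try: rep(k,P,ok,s,*Z[k],.16)
        except Exception as e: print(k,e,P[s[1],s[0]])
    # lid (pale) in the case
    hsv=cv2.cvtColor(p,cv2.COLOR_RGB2HSV); s=S['case']
    print('lid hsv',hsv[s[1],s[0]])
    rep('lid',P,ok&(hsv[...,2]>0.65*hsv[s[1],s[0],2]),s,.055,.08,.16)
    t=P[400//400,0]
c,p,d=load('scene')
cv2.imwrite('pics/crop.png',cv2.resize(p[160:270,250:460][...,::-1],None,fx=3.5,fy=3.5,interpolation=cv2.INTER_CUBIC))
```

```text
scene
case seed [ 0.5496 -0.0184  0.0623] n 3416 z med 0.0621 rect [524.2 -14.8] [140.2 208.3] 74.86
small1 seed [ 0.315  -0.1948  0.0467] n 1606 z med 0.0481 rect [ 292.6 -194.4] [106.  158.7] 86.54
small2 seed [0.3239 0.1825 0.0485] n 1420 z med 0.048 rect [301.5 188. ] [106.2 161.3] 65.18
tile seed [0.5216 0.2967 0.0129] n 2103 z med 0.0134 rect [518.4 295.2] [150.7 153.1] 75.62
bowl seed [ 0.5883 -0.29    0.0064] n 254747 z med -0.0015 rect [-340.5  493.3] [3193.9 3045.5] 4.28
pot seed [0.7391 0.3095 0.0689] n 957 z med 0.068 rect [742.1 313.8] [89.1 88.2] 43.79
tool seed [ 0.7309 -0.3217  0.011 ] n 260 z med 0.0099 rect [ 727.3 -322.9] [ 11.6 132.9] 84.8
lid hsv [ 16 123 106]
lid seed [ 0.5496 -0.0184  0.0623] n 2657 z med 0.0617 rect [529.  -14.9] [119.1 194.9] 74.76
side
case seed [ 0.5301 -0.0079  0.065 ] n 3181 z med 0.0644 rect [522.9 -13.1] [145.4 203.8] 74.6
tile seed [0.5096 0.2808 0.0161] n 1460 z med 0.0154 rect [514.9 297.2] [159.8 151.2] 77.3
bowl seed [ 0.5641 -0.2884  0.0055] n 254269 z med 0.0017 rect [588.3 616.1] [2625.9 1535.1] 89.77
pot seed [0.7223 0.2972 0.0715] n 358 z med 0.0698 rect [736.7 316.9] [89.4 88.1] 71.05
tool seed [ 0.7303 -0.3261  0.0083] n 271 z med 0.0107 rect [ 708.9 -317.2] [ 24.3 168.5] 87.08
lid hsv [ 18 131 144]
lid seed [ 0.5301 -0.0079  0.065 ] n 2147 z med 0.0641 rect [529.8 -15.5] [124.7 189.1] 74.61
```

View pics/crop.png

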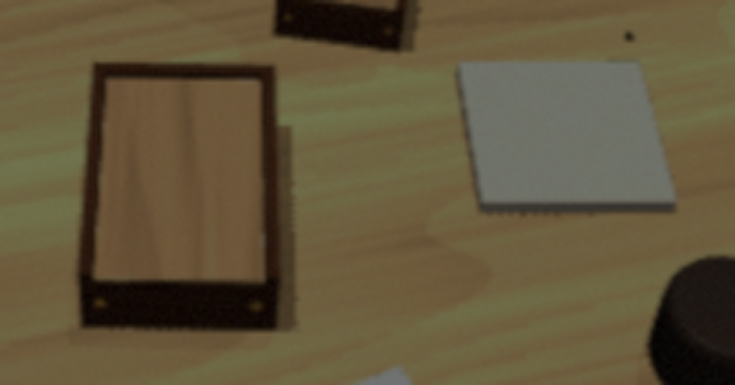

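The crop confirms the choice: the lid lies inside a dark rim on three sides and runs out flush over the low far wall, at (180,280) in the crop. The tile is at (565,135). The rectangle measures 140 x 206 mm, so this is the largest case. Its centre is about (0.523, -0.014), its +x points at -15.2°, and the lid face is at z ≈ 0.063. The tile is at (0.517, 0.296).

Request:
{"api": "step_arm", "payload": {"increments": [[[1.25,-2.87,-0.2],[0,0,1.1]],[[1.25,-2.87,-0.2],[0,0,1.1]],[[1.25,-2.87,-0.2],[0,0,1.1]],[[1.25,-2.87,-0.2],[0,0,1.1]],[[1.25,-2.87,-0.2],[0,0,1.1]],[[1.25,-2.87,-0.2],[0,0,1.1]],[[1.25,-2.87,-0.2],[0,0,1.1]],[[1.25,-2.87,-0.2],[0,0,1.1]],[[1.25,-2.87,-0.2],[0,0,1.1]],[[1.25,-2.87,-0.2],[0,0,1.1]]], "fingers": 0, "grip_force": 15}}

```text
clock: 1.1
tool_pos: [0.4031, 0.2715, 0.2185]
eef_rot: [0.134, 0.991, -0.0, -0.0]
contact_force: [0.4, -0.1, -0.2]
opening: 0.118
finger_force: 0.0
```

Request:
{"api": "step_arm", "payload": {"increments": [[[1.25,-2.87,-1],[0,0,0]],[[1.25,-2.87,-1],[0,0,0]],[[1.25,-2.87,-1],[0,0,0]],[[1.25,-2.87,-1],[0,0,0]],[[1.25,-2.87,-1],[0,0,0]],[[1.25,-2.87,-1],[0,0,0]],[[1.25,-2.87,-1],[0,0,0]],[[1.25,-2.87,-1],[0,0,0]],[[1.25,-2.87,-1],[0,0,0]],[[0,0,0],[0,0,0]]]}}

```text
clock: 2.1
tool_pos: [0.5159, 0.0089, 0.1272]
eef_rot: [0.138, 0.99, -0.002, -0.001]
contact_force: [0.2, 0.8, -0.5]
opening: 0.006
finger_force: 0.0
```

Request:
{"api": "step_arm", "payload": {"increments": [[[0.3,-0.8,-1],[0,0,0]],[[0.3,-0.8,-1],[0,0,0]],[[0.3,-0.7,-1],[0,0,0]],[[0,0,-1],[0,0,0]],[[0,0,-0.7],[0,0,0]],[[0,0,-0.5],[0,0,0]],[[0,0,-0.3],[0,0,0]],[[0,0,-0.2],[0,0,0]],[[0,0,-0.1],[0,0,0]],[[0,0,0],[0,0,0]]]}}

```text
clock: 3.1
tool_pos: [0.5245, -0.0084, 0.0709]
eef_rot: [0.134, 0.991, 0.0, 0.0]
contact_force: [-0.0, 0.3, -0.0]
opening: 0.004
finger_force: 0.0
```

Request:
{"api": "step_arm", "payload": {"increments": [[[0,0,-0.05],[0,0,0]],[[0,0,-0.05],[0,0,0]],[[0,0,-0.05],[0,0,0]],[[0,0,-0.05],[0,0,0]],[[0,0,0],[0,0,0]],[[0,0,0],[0,0,0]],[[0,0,0],[0,0,0]],[[0,0,0],[0,0,0]],[[0,0,0],[0,0,0]],[[0,0,0],[0,0,0]]]}}

```text
clock: 4.1
tool_pos: [0.5244, -0.0085, 0.0687]
eef_rot: [0.134, 0.991, 0.0, 0.0]
contact_force: [0.8, -0.4, 0.2]
opening: 0.003
finger_force: 0.0
```

Request:
{"api": "step_arm", "payload": {"increments": [[[0,-0.2,-0.05],[0,0,0]],[[0,-0.2,-0.05],[0,0,0]],[[0,-0.1,-0.05],[0,0,0]],[[0,0,-0.05],[0,0,0]],[[0,0,-0.05],[0,0,0]],[[0,0,-0.05],[0,0,0]],[[0,0,0],[0,0,0]],[[0,0,0],[0,0,0]],[[0,0,0],[0,0,0]],[[0,0,0],[0,0,0]]]}}

```text
clock: 5.1
tool_pos: [0.5244, -0.0135, 0.0658]
eef_rot: [0.134, 0.991, 0.0, -0.0]
contact_force: [-0.2, -0.4, -0.3]
opening: 0.006
finger_force: 0.0
```

Request:
{"api": "step_arm", "payload": {"increments": [[[0,0,-0.05],[0,0,0]],[[0,0,0],[0,0,0]],[[0,0,-0.05],[0,0,0]],[[0,0,0],[0,0,0]],[[0,0,0],[0,0,0]],[[0,0,0],[0,0,0]],[[0,0,0],[0,0,0]],[[0,0,0],[0,0,0]],[[0,0,0],[0,0,0]],[[0,0,0],[0,0,0]]]}}

```text
clock: 6.1
tool_pos: [0.5244, -0.0135, 0.0647]
eef_rot: [0.134, 0.991, 0.0, 0.0]
contact_force: [0.3, 0.3, -0.5]
opening: 0.006
finger_force: 0.0
```

Request:
{"api": "step_arm", "payload": {"increments": [[[0,0,-0.05],[0,0,0]],[[0,0,0],[0,0,0]],[[0,0,-0.05],[0,0,0]],[[0,0,0],[0,0,0]],[[0,0,0],[0,0,0]],[[0,0,0],[0,0,0]],[[0,0,0],[0,0,0]],[[0,0,0],[0,0,0]],[[0,0,0],[0,0,0]],[[0,0,0],[0,0,0]]]}}

```text
clock: 7.1
tool_pos: [0.5245, -0.0135, 0.0642]
eef_rot: [0.134, 0.991, -0.0, 0.0]
contact_force: [-1.1, 0.1, 4.6]
opening: 0.008
finger_force: 2.8
```

Request:
{"api": "step_arm", "payload": {"increments": [[[0,0,-0.02],[0,0,0]],[[0,0,-0.02],[0,0,0]],[[0,0,-0.02],[0,0,0]],[[0,0,-0.02],[0,0,0]],[[0,0,0],[0,0,0]],[[0,0,0],[0,0,0]],[[0,0,0],[0,0,0]],[[0,0,0],[0,0,0]],[[0,0,0],[0,0,0]],[[0,0,0],[0,0,0]]]}}

```text
clock: 8.1
tool_pos: [0.5245, -0.0135, 0.0641]
eef_rot: [0.134, 0.991, -0.0, 0.0]
contact_force: [-2.7, 0.1, 12.6]
opening: 0.007
finger_force: 6.3
```

Request:
{"api": "step_arm", "payload": {"increments": [[[0,0,-0.02],[0,0,0]],[[0,0,-0.02],[0,0,0]],[[0.193,-0.052,-0.006],[0,0,0]],[[0.29,-0.079,-0.009],[0,0,0]],[[0.386,-0.105,-0.012],[0,0,0]],[[0.386,-0.105,-0.012],[0,0,0]],[[0.386,-0.105,-0.012],[0,0,0]],[[0.29,-0.079,-0.009],[0,0,0]],[[0,0,0],[0,0,0]],[[0,0,0],[0,0,0]]]}}

```text
clock: 9.1
tool_pos: [0.5447, -0.0189, 0.0635]
eef_rot: [0.134, 0.991, -0.0, 0.001]
contact_force: [-2.0, 0.5, 12.7]
opening: 0.005
finger_force: 6.8
```

Request:
{"api": "step_arm", "payload": {"increments": [[[0.097,-0.026,-0.02],[0,0,0]],[[0.29,-0.079,-0.02],[0,0,0]],[[0.386,-0.105,-0.012],[0,0,0]],[[0.386,-0.105,-0.012],[0,0,0]],[[0.386,-0.105,-0.012],[0,0,0]],[[0.386,-0.105,-0.012],[0,0,0]],[[0.386,-0.105,-0.012],[0,0,0]],[[0.386,-0.105,-0.012],[0,0,0]],[[0.193,-0.052,-0.006],[0,0,0]],[[0,0,0],[0,0,0]]]}}

```text
clock: 10.1
tool_pos: [0.5738, -0.0268, 0.0626]
eef_rot: [0.134, 0.991, -0.0, 0.001]
contact_force: [-1.2, -0.8, 13.5]
opening: 0.01
finger_force: 7.2
```

Request:
{"api": "step_arm", "payload": {"increments": [[[0.097,-0.026,-0.015],[0,0,0]],[[0.29,-0.079,-0.015],[0,0,0]],[[0.386,-0.105,-0.012],[0,0,0]],[[0.386,-0.105,-0.012],[0,0,0]],[[0.386,-0.105,-0.012],[0,0,0]],[[0.386,-0.105,-0.012],[0,0,0]],[[0.386,-0.105,-0.012],[0,0,0]],[[0.386,-0.105,-0.012],[0,0,0]],[[0.193,-0.052,-0.006],[0,0,0]],[[0,0,0],[0,0,0]]]}}

```text
clock: 11.1
tool_pos: [0.6029, -0.0347, 0.0616]
eef_rot: [0.134, 0.991, -0.0, 0.001]
contact_force: [-2.1, -0.7, 14.2]
opening: 0.003
finger_force: 7.1
```

Request:
{"api": "step_arm", "payload": {"increments": [[[0.097,-0.026,-0.015],[0,0,0]],[[0.29,-0.079,-0.015],[0,0,0]],[[0.386,-0.105,-0.012],[0,0,0]],[[0.386,-0.105,-0.012],[0,0,0]],[[0.386,-0.105,-0.012],[0,0,0]],[[0.386,-0.105,-0.012],[0,0,0]],[[0.386,-0.105,-0.012],[0,0,0]],[[0.386,-0.105,-0.012],[0,0,0]],[[0.193,-0.052,-0.006],[0,0,0]],[[0,0,0],[0,0,0]]]}}

```text
clock: 12.1
tool_pos: [0.628, -0.0415, 0.0607]
eef_rot: [0.134, 0.991, -0.0, -0.002]
contact_force: [-10.2, 0.8, 21.5]
opening: 0.006
finger_force: 10.9
```

Request:
{"api": "step_arm", "payload": {"increments": [[[-0.1,0,0.3],[0,0,0]],[[0,0,0.8],[0,0,0]],[[0,0,1.5],[0,0,0]],[[-2,0.5,2],[0,0,0]],[[-2,0.5,2],[0,0,0]],[[-2,0.5,2],[0,0,0]],[[-2,0.5,2],[0,0,0]],[[-2,0.6,2],[0,0,0]],[[-2,0.6,2],[0,0,0]],[[-2,0.6,2],[0,0,0]]], "fingers": 0.6}}

```text
clock: 13.1
tool_pos: [0.4891, -0.0041, 0.2262]
eef_rot: [0.134, 0.991, 0.0, 0.001]
contact_force: [-0.5, 0.5, -0.5]
opening: 0.599
finger_force: 0.0
```

Run:
```python
from h import *
s=r.get_state(); print(s['tool_pos'],s['contact_force'])
P_=[]
for n in ['wrist','scene']:
    c,p,d=snap(n); P_.append(p)
    b=cv2.convertScaleAbs(p,alpha=1.6)
    cv2.imwrite(f'pics/{n}1.png',b[...,::-1])
c,p,d=load('scene'); P=pts(c,d)
o=np.array([.523,-.014]);ex=np.array([.965,-.262]);ey=np.array([.262,.965])
hsv=cv2.cvtColor(p,cv2.COLOR_RGB2HSV)
k=(d>0)&(hsv[...,2]>70)&(P[...,2]>.045)&(P[...,2]<.075)&(np.linalg.norm(P[...,:2]-[.63,-.045],axis=-1)<.15)
q=(P[k][:,:2]-o); lx=q@ex; ly=q@ey
print('lid local x',np.percentile(lx,[1,2,50,98,99]),'y',np.percentile(ly,[1,99]))
```

```text
[ 0.48910101 -0.00409911  0.2261744 ] [-0.47468088  0.53733709 -0.46226933]
lid local x [0.02208638 0.02458807 0.12159339 0.2063655  0.20795234] y [-0.06856793  0.05788261]
```

View pics/wrist1.png

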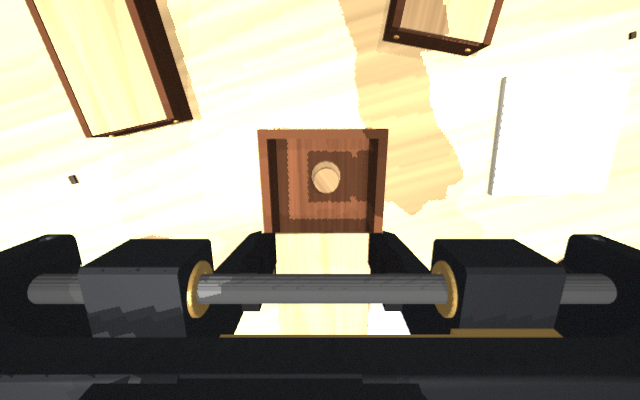

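The wrist view shows the case open. The stamp's round head is at (326,178), its foot is below it, and the lid's near edge is at row ~233. Lid travel is about 109 mm. Next I locate the head in two views.

Run:
```python
from h import *
o=np.array([.523,-.014]);ex=np.array([.965,-.262]);ey=np.array([.262,.965])
snap('side')
cs=[]
for n in ['wrist','scene','side']:
    c,p,d=load(n); P=pts(c,d); L=P[...,:2]-o; lx=L@ex; ly=L@ey; z=P[...,2]
    k=(d>0)&(lx>-.085)&(lx<.0)&(abs(ly)<.05)&(z>.047)&(z<.062)
    m,l,s,cc=cv2.connectedComponentsWithStats(k.astype(np.uint8))
    if m<2: print(n,'none'); continue
    i=1+np.argmax(s[1:,4]); q=P[l==i]; 
    (u,v),rad=cv2.minEnclosingCircle(np.argwhere(l==i)[:,::-1].astype(np.float32))
    x0,x1=q.min(0),q.max(0)
    print(n,s[i],'pix',cc[i],(u,v),'mean',q.mean(0).round(4),'bbox mid',((x0+x1)/2).round(4),'size',(x1-x0).round(4),'plane .054 ->',ray(c,*cc[i],.054).round(4),'local',((q.mean(0)[:2]-o)@ex).round(4),((q.mean(0)[:2]-o)@ey).round(4))
    C=-c['R'].T@c['t']; b=ray(c,*cc[i],.0)-C; b/=np.linalg.norm(b); cs.append((C,b))
A=sum(np.eye(3)-np.outer(b,b) for C,b in cs); B=sum((np.eye(3)-np.outer(b,b))@C for C,b in cs)
X=np.linalg.solve(A,B); print('tri',X.round(4),[np.linalg.norm((np.eye(3)-np.outer(b,b))@(X-C)).round(4) for C,b in cs])
# tile height from wrist
c,p,d=load('wrist'); P=pts(c,d); k=(d>0)&(np.linalg.norm(P[...,:2]-[.517,.296],axis=-1)<.05); print('tile z wrist',np.median(P[k][:,2]),k.sum())
```

```text
wrist [314 168  25  25 497] pix [325.78470825 180.3138833 ] (325.72222900390625, 180.38888549804688) mean [0.4831 0.002  0.054 ] bbox mid [0.4834 0.002  0.0525] size [0.029  0.029  0.0075] plane .054 -> [0.4831 0.002  0.054 ] local -0.0427 0.005
scene [298 194  11  10  88] pix [302.84090909 198.35227273] (302.79412841796875, 198.44117736816406) mean [ 4.863e-01 -2.000e-04  5.220e-02] bbox mid [ 4.847e-01 -2.000e-04  5.210e-02] size [0.0315 0.0295 0.0099] plane .054 -> [ 0.4879 -0.0006  0.054 ] local -0.0391 0.0037
side [301 196  13   9  98] pix [307.2755102  199.91836735] (307.125, 200.0) mean [ 4.82e-01 -4.00e-04  5.38e-02] bbox mid [0.484  0.0016 0.0524] size [0.0301 0.0314 0.0098] plane .054 -> [ 0.4818 -0.0007  0.054 ] local -0.0431 0.0024
tri [0.484  0.0015 0.0507] [np.float64(0.0006), np.float64(0.0014), np.float64(0.001)]
tile z wrist 0.015202508427424488 5036
```

Request:
{"api": "step_arm", "payload": {"increments": [[[-0.28,0.25,-3],[0,0,0]],[[-0.28,0.25,-3],[0,0,0]],[[0,0,-3],[0,0,0]],[[0,0,-3],[0,0,0]],[[0,0,-2],[0,0,0]],[[0,0,0],[0,0,0]],[[0,0,0],[0,0,0]],[[0,0,0],[0,0,0]],[[0,0,0],[0,0,0]],[[0,0,0],[0,0,0]]]}}

```text
clock: 14.25
tool_pos: [0.4846, 0.0006, 0.0854]
eef_rot: [0.134, 0.991, 0.0, 0.001]
contact_force: [0.2, 1.4, 0.6]
opening: 0.599
finger_force: 0.0
```

Request:
{"api": "step_arm", "payload": {"increments": [[[-0.1,0.05,-1],[0,0,0]],[[0,0,-1],[0,0,0]],[[0,0,-1],[0,0,0]],[[0,0,-1],[0,0,0]],[[0,0,-0.8],[0,0,0]],[[0,0,-0.5],[0,0,0]],[[0,0,0],[0,0,0]],[[0,0,0],[0,0,0]],[[0,0,0],[0,0,0]],[[0,0,0],[0,0,0]]]}}

```text
clock: 15.25
tool_pos: [0.4832, 0.0011, 0.032]
eef_rot: [0.134, 0.991, 0.0, 0.0]
contact_force: [0.2, 0.5, 0.5]
opening: 0.599
finger_force: 0.0
```

Request:
{"api": "step_arm", "payload": {"increments": [[[0,0,0],[0,0,0]],[[0,0,0],[0,0,0]],[[0,0,0],[0,0,0]],[[0,0,0],[0,0,0]],[[0,0,0],[0,0,0]],[[0,0,0],[0,0,0]],[[0,0,0],[0,0,0]],[[0,0,0],[0,0,0]],[[0,0,0],[0,0,0]],[[0,0,0],[0,0,0]]], "fingers": 0.1, "grip_force": 12}}

```text
clock: 16.25
tool_pos: [0.4831, 0.0013, 0.0316]
eef_rot: [0.134, 0.991, 0.0, 0.0]
contact_force: [0.3, 0.4, 2.5]
opening: 0.322
finger_force: 11.6
```

Request:
{"api": "step_arm", "payload": {"increments": [[[0,0,0.2],[0,0,0]],[[0,0,0.4],[0,0,0]],[[0,0,0.8],[0,0,0]],[[0,0,1.2],[0,0,0]],[[0,0,1.5],[0,0,0]],[[0,0,1.5],[0,0,0]],[[0,0,1.5],[0,0,0]],[[0,0,1.5],[0,0,0]],[[0,0,1],[0,0,0]],[[0,0,0.5],[0,0,0]]]}}

```text
clock: 17.25
tool_pos: [0.4833, 0.001, 0.1337]
eef_rot: [0.134, 0.991, 0.0, 0.001]
contact_force: [0.4, -1.0, -0.2]
opening: 0.323
finger_force: 11.8
```

Run:
```python
from h import *
s=r.get_state(); print(s['tool_pos'],s['opening'],s['finger_force'])
c,p,d=snap('side')
o=ray(c,318,195,.1)
X=c['R']@np.array([.483,.001,.13])+c['t']; u,v=c['f']*X[0]/X[2]+c['cx'],c['f']*X[1]/X[2]+c['cy']; print(u,v)
u,v=int(u),int(v); cv2.imwrite('pics/held.png',cv2.resize(cv2.convertScaleAbs(p[max(0,v-60):v+60,u-80:u+80],alpha=1.6)[...,::-1],None,fx=4,fy=4))
```

```text
[0.48326856 0.00103782 0.13374857] 0.32270457135508296 11.784458075962903
306.5009195835936 172.00402948904582
```

View pics/held.png

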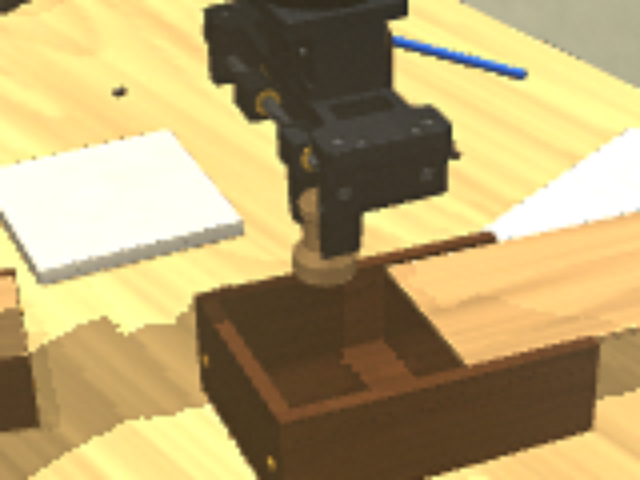

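The stamp hangs upright in the fingers over the open case, at crop (320,240), with the tile to the left. Now I carry it over to the tile.

Request:
{"api": "step_arm", "payload": {"increments": [[[0.1,1,0.5],[0,0,0]],[[0.3,2.5,0.5],[0,0,0]],[[0.4,4,0],[0,0,0]],[[0.5,4,0],[0,0,0]],[[0.5,4,0],[0,0,0]],[[0.5,4,0],[0,0,0]],[[0.4,4,0],[0,0,0]],[[0.4,3.5,-0.5],[0,0,0]],[[0.3,2,-0.5],[0,0,0]],[[0,0.5,-0.5],[0,0,0]]]}}

```text
clock: 18.3
tool_pos: [0.5158, 0.3008, 0.127]
eef_rot: [0.132, 0.991, 0.001, -0.0]
contact_force: [-0.3, 0.2, 0.4]
opening: 0.319
finger_force: 11.8
```

Request:
{"api": "step_arm", "payload": {"increments": [[[0,0,-1.5],[0,0,0]],[[0,0,-1.5],[0,0,0]],[[0,0,-1.5],[0,0,0]],[[0,0,-1.2],[0,0,0]],[[0,0,-1],[0,0,0]],[[0,0,-0.6],[0,0,0]],[[0,0,-0.4],[0,0,0]],[[0,0,-0.2],[0,0,0]],[[0,0,0],[0,0,0]],[[0,0,0],[0,0,0]]]}}

```text
clock: 19.3
tool_pos: [0.5172, 0.2964, 0.049]
eef_rot: [0.134, 0.991, 0.0, 0.0]
contact_force: [0.5, 0.3, -0.8]
opening: 0.322
finger_force: 11.8
```

Request:
{"api": "step_arm", "payload": {"increments": [[[0,0,-0.3],[0,0,0]],[[0,0,-0.2],[0,0,0]],[[0,0,-0.2],[0,0,0]],[[0,0,-0.1],[0,0,0]],[[0,0,-0.1],[0,0,0]],[[0,0,-0.05],[0,0,0]],[[0,0,-0.05],[0,0,0]],[[0,0,-0.05],[0,0,0]],[[0,0,0],[0,0,0]],[[0,0,0],[0,0,0]]]}}

```text
clock: 20.3
tool_pos: [0.5172, 0.2964, 0.0385]
eef_rot: [0.134, 0.991, 0.0, 0.0]
contact_force: [-0.7, 0.0, 4.8]
opening: 0.323
finger_force: 11.8
```

Request:
{"api": "step_arm", "payload": {"increments": [[[0,0,0.03],[0,0,0]],[[0,0,0],[0,0,0]],[[0,0,0],[0,0,0]],[[0,0,0],[0,0,0]],[[0,0,0],[0,0,0]],[[0,0,0],[0,0,0]],[[0,0,0],[0,0,0]],[[0,0,0],[0,0,0]],[[0,0,0],[0,0,0]],[[0,0,0],[0,0,0]]], "fingers": 0.6}}

```text
clock: 21.3
tool_pos: [0.517, 0.2962, 0.0384]
eef_rot: [0.134, 0.991, 0.0, 0.0]
contact_force: [-0.6, 0.1, 0.6]
opening: 0.6
finger_force: 0.0
```

Request:
{"api": "step_arm", "payload": {"increments": [[[0,0,0.3],[0,0,0]],[[0,0,0.8],[0,0,0]],[[0,0,1.5],[0,0,0]],[[0,0,2],[0,0,0]],[[0,0,2],[0,0,0]],[[0,0,2],[0,0,0]],[[0,0,2],[0,0,0]],[[0,0,1.5],[0,0,0]],[[0,0,0.5],[0,0,0]],[[0,0,0],[0,0,0]]]}}

```text
clock: 22.3
tool_pos: [0.5175, 0.2965, 0.1658]
eef_rot: [0.134, 0.991, 0.001, 0.001]
contact_force: [-0.6, -0.4, -0.5]
opening: 0.599
finger_force: 0.0
```

Run:
```python
from h import *
s=r.get_state(); print(s['tool_pos'],s['opening'],s['contact_force'])
for n in ['scene','side','wrist']:
    c,p,d=snap(n); P=pts(c,d)
    k=(d>0)&(np.linalg.norm(P[...,:2]-[.517,.296],axis=-1)<.07)&(P[...,2]>.052)&(P[...,2]<.07)
    q=P[k]; print(n,k.sum(),q.mean(0).round(4) if k.any() else '')
    if n=='side': cv2.imwrite('pics/placed.png',cv2.resize(cv2.convertScaleAbs(p[90:210,190:350],alpha=1.6)[...,::-1],None,fx=4,fy=4))
```

```text
[0.5174676  0.29646421 0.16577925] 0.5985090144733977 [-0.56803685 -0.44432447 -0.48744923]
scene 87 [0.521  0.2937 0.059 ]
side 67 [0.5158 0.2933 0.06  ]
wrist 776 [0.5165 0.2968 0.061 ]
```

View pics/placed.png

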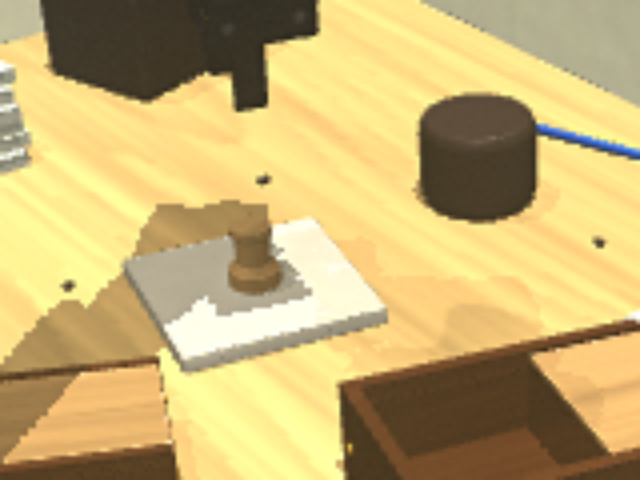

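The stamp stands upright in the middle of the tile, at crop (255,255), with its head top at z ≈ 0.060. Next is the lid.

Request:
{"api": "step_arm", "payload": {"increments": [[[0.5,-1.5,0],[0,0,0]],[[1,-3,0],[0,0,0]],[[1.2,-3.7,0],[0,0,0]],[[1.3,-4,0],[0,0,0]],[[1.3,-4,0],[0,0,0]],[[1.3,-4,0],[0,0,0]],[[1.3,-4,0],[0,0,0]],[[1.3,-4,0],[0,0,0]],[[1.2,-3.6,-0.5],[0,0,0]],[[0.6,-2,-0.5],[0,0,0]]], "fingers": 0}}

```text
clock: 23.45
tool_pos: [0.627, -0.0487, 0.1534]
eef_rot: [0.137, 0.991, -0.002, -0.0]
contact_force: [0.5, 0.0, 0.1]
opening: 0.007
finger_force: 0.0
```

Request:
{"api": "step_arm", "payload": {"increments": [[[0,0,-1.5],[0,0,0]],[[0,0,-1.5],[0,0,0]],[[0,0,-1.5],[0,0,0]],[[0,0,-1.2],[0,0,0]],[[0,0,-1],[0,0,0]],[[0,0,-0.6],[0,0,0]],[[0,0,-0.6],[0,0,0]],[[0,0,-0.4],[0,0,0]],[[0,0,0],[0,0,0]],[[0,0,0],[0,0,0]]]}}

```text
clock: 24.45
tool_pos: [0.6273, -0.0419, 0.0717]
eef_rot: [0.134, 0.991, 0.0, 0.0]
contact_force: [0.1, -0.2, 0.3]
opening: 0.003
finger_force: 0.0
```

Request:
{"api": "step_arm", "payload": {"increments": [[[0,0,-0.4],[0,0,0]],[[0,0,-0.3],[0,0,0]],[[0,0,-0.1],[0,0,0]],[[0,0,-0.1],[0,0,0]],[[0,0,-0.05],[0,0,0]],[[0,0,-0.05],[0,0,0]],[[0,0,-0.05],[0,0,0]],[[0,0,-0.05],[0,0,0]],[[0,0,0],[0,0,0]],[[0,0,0],[0,0,0]]]}}

```text
clock: 25.45
tool_pos: [0.6271, -0.0418, 0.061]
eef_rot: [0.134, 0.991, -0.0, 0.0]
contact_force: [-2.2, 0.2, 6.3]
opening: 0.007
finger_force: 2.8
```

Request:
{"api": "step_arm", "payload": {"increments": [[[0,0,-0.02],[0,0,0]],[[0,0,-0.02],[0,0,0]],[[0,0,-0.02],[0,0,0]],[[0,0,-0.02],[0,0,0]],[[-0.097,0.026,0.003],[0,0,0]],[[-0.29,0.079,0.009],[0,0,0]],[[-0.386,0.105,0.012],[0,0,0]],[[-0.386,0.105,0.012],[0,0,0]],[[-0.29,0.079,0.009],[0,0,0]],[[0,0,0],[0,0,0]]]}}

```text
clock: 26.45
tool_pos: [0.6144, -0.0383, 0.0614]
eef_rot: [0.134, 0.991, 0.0, 0.002]
contact_force: [1.5, -2.0, 7.8]
opening: 0.005
finger_force: 3.9
```

Request:
{"api": "step_arm", "payload": {"increments": [[[0,0,-0.02],[0,0,0]],[[0,0,-0.02],[0,0,0]],[[0,0,-0.02],[0,0,0]],[[-0.097,0.026,-0.005],[0,0,0]],[[-0.29,0.079,0.009],[0,0,0]],[[-0.386,0.105,0.012],[0,0,0]],[[-0.386,0.105,0.012],[0,0,0]],[[-0.386,0.105,0.012],[0,0,0]],[[-0.29,0.079,0.009],[0,0,0]],[[0,0,0],[0,0,0]]]}}

```text
clock: 27.45
tool_pos: [0.5967, -0.0335, 0.0619]
eef_rot: [0.134, 0.991, 0.0, 0.003]
contact_force: [1.2, -2.1, 11.5]
opening: 0.004
finger_force: 5.9
```

Request:
{"api": "step_arm", "payload": {"increments": [[[0,0,-0.02],[0,0,0]],[[0,0,-0.02],[0,0,0]],[[-0.193,0.052,0.003],[0,0,0]],[[-0.386,0.105,0.011],[0,0,0]],[[-0.386,0.105,0.011],[0,0,0]],[[-0.386,0.105,0.011],[0,0,0]],[[-0.386,0.105,0.011],[0,0,0]],[[-0.386,0.105,0.011],[0,0,0]],[[-0.29,0.079,0.009],[0,0,0]],[[0,0,0],[0,0,0]]]}}

```text
clock: 28.45
tool_pos: [0.5731, -0.0271, 0.0626]
eef_rot: [0.134, 0.991, -0.0, 0.004]
contact_force: [2.0, -2.7, 15.0]
opening: 0.01
finger_force: 7.8
```

Request:
{"api": "step_arm", "payload": {"increments": [[[0,0,0],[0,0,0]],[[-0.193,0.052,0.003],[0,0,0]],[[-0.386,0.105,0.011],[0,0,0]],[[-0.386,0.105,0.011],[0,0,0]],[[-0.386,0.105,0.011],[0,0,0]],[[-0.386,0.105,0.011],[0,0,0]],[[-0.386,0.105,0.011],[0,0,0]],[[-0.386,0.105,0.011],[0,0,0]],[[-0.29,0.079,0.009],[0,0,0]],[[0,0,0],[0,0,0]]]}}

```text
clock: 29.45
tool_pos: [0.5452, -0.0196, 0.0634]
eef_rot: [0.134, 0.991, -0.0, 0.004]
contact_force: [1.7, -2.2, 17.8]
opening: 0.005
finger_force: 9.0
```

Request:
{"api": "step_arm", "payload": {"increments": [[[0,0,0.01],[0,0,0]],[[-0.193,0.052,0.006],[0,0,0]],[[-0.386,0.105,0.012],[0,0,0]],[[-0.386,0.105,0.012],[0,0,0]],[[-0.386,0.105,0.012],[0,0,0]],[[-0.29,0.079,0.009],[0,0,0]],[[-0.193,0.052,0.006],[0,0,0]],[[-0.193,0.052,0.006],[0,0,0]],[[0,0,0],[0,0,0]],[[0,0,0],[0,0,0]]]}}

```text
clock: 30.45
tool_pos: [0.5251, -0.0141, 0.064]
eef_rot: [0.135, 0.991, 0.0, 0.004]
contact_force: [2.8, -2.6, 18.4]
opening: 0.006
finger_force: 9.3
```

Not yet at the stop (low drag force). I continue in small steps.

Request:
{"api": "step_arm", "payload": {"increments": [[[-0.097,0.026,0.005],[0,0,0]],[[-0.097,0.026,0.005],[0,0,0]],[[-0.097,0.026,0.005],[0,0,0]],[[-0.097,0.026,0.003],[0,0,0]],[[0,0,0],[0,0,0]],[[0,0,0],[0,0,0]],[[0,0,0],[0,0,0]],[[0,0,0],[0,0,0]],[[0,0,0],[0,0,0]],[[0,0,0],[0,0,0]]]}}

```text
clock: 31.45
tool_pos: [0.5213, -0.0131, 0.0641]
eef_rot: [0.135, 0.991, 0.0, 0.004]
contact_force: [2.3, -3.9, 17.9]
opening: 0.003
finger_force: 9.0
```

Request:
{"api": "step_arm", "payload": {"increments": [[[-0.097,0.026,0.003],[0,0,0]],[[-0.097,0.026,0.003],[0,0,0]],[[-0.097,0.026,0.003],[0,0,0]],[[-0.097,0.026,0.003],[0,0,0]],[[-0.097,0.026,0.003],[0,0,0]],[[-0.097,0.026,0.003],[0,0,0]],[[0,0,0],[0,0,0]],[[0,0,0],[0,0,0]],[[0,0,0],[0,0,0]],[[0,0,0],[0,0,0]]]}}

```text
clock: 32.45
tool_pos: [0.5189, -0.0119, 0.0643]
eef_rot: [0.135, 0.991, 0.001, 0.007]
contact_force: [8.6, -5.1, 11.7]
opening: 0.004
finger_force: 5.9
```

The drag force rose to 10 N, so the lid is against its stop. I lift off and check.

Request:
{"api": "step_arm", "payload": {"increments": [[[0.2,-0.05,0.1],[0,0,0]],[[0,0,0.5],[0,0,0]],[[0,0,1.5],[0,0,0]],[[0,0,3],[0,0,0]],[[0,0,3],[0,0,0]],[[0,0,3],[0,0,0]],[[0,0,3],[0,0,0]],[[0,0,3],[0,0,0]],[[0,0,2],[0,0,0]],[[0,0,0],[0,0,0]]]}}

```text
clock: 33.45
tool_pos: [0.5143, -0.0106, 0.2551]
eef_rot: [0.134, 0.991, 0.0, 0.001]
contact_force: [0.4, 0.7, -0.3]
opening: 0.009
finger_force: 0.0
```

Request:
{"api": "step_arm", "payload": {"increments": [[[-1,-2,1],[0,0,0]],[[-1,-3,1],[0,0,0]],[[-1,-3,1],[0,0,0]],[[-1,-3,1],[0,0,0]],[[-1,-3,0],[0,0,0]],[[-1,-3,0],[0,0,0]],[[-1,-3,0],[0,0,0]],[[-1,-2,0],[0,0,0]],[[0,0,0],[0,0,0]],[[0,0,0],[0,0,0]]]}}

```text
clock: 34.45
tool_pos: [0.4333, -0.2302, 0.292]
eef_rot: [0.134, 0.991, 0.001, -0.001]
contact_force: [0.7, 0.1, 0.3]
opening: 0.011
finger_force: 0.0
```

Run:
```python
from h import *
s=r.get_state(); print(s['tool_pos'],s['contact_force'])
o=np.array([.523,-.014]);ex=np.array([.965,-.262]);ey=np.array([.262,.965])
for n in ['scene','side']:
    c,p,d=snap(n); P=pts(c,d); L=P[...,:2]-o; lx=L@ex; ly=L@ey; z=P[...,2]; V=cv2.cvtColor(p,cv2.COLOR_RGB2HSV)[...,2]
    strip=(d>0)&(abs(ly)<.045)&(z>.045)&(z<.075)&(abs(lx)<.25)
    k=strip&(V>75); print(n,'lid x',np.percentile(lx[k],[0.5,1,50,99,99.5]).round(4),'all top x',np.percentile(lx[strip],[.5,99.5]).round(4))
    k=(d>0)&(np.linalg.norm(P[...,:2]-[.517,.296],axis=-1)<.07)&(z>.052)&(z<.07); print('stamp',k.sum(),P[k].mean(0).round(4))
    if n=='scene': cv2.imwrite('pics/end.png',cv2.resize(cv2.convertScaleAbs(p[150:270,240:480],alpha=1.6)[...,::-1],None,fx=3.3,fy=3.3))
```

```text
[ 0.43333477 -0.23015908  0.29200261] [0.69070973 0.09867488 0.2716639 ]
scene lid x [-0.0884 -0.0867  0.0114  0.097   0.098 ] all top x [-0.099  0.101]
stamp 84 [0.5202 0.2943 0.0587]
side lid x [-0.0987 -0.0977 -0.0044  0.0959  0.0972] all top x [-0.1011  0.0971]
stamp 65 [0.5159 0.2931 0.0603]
```

View pics/end.png

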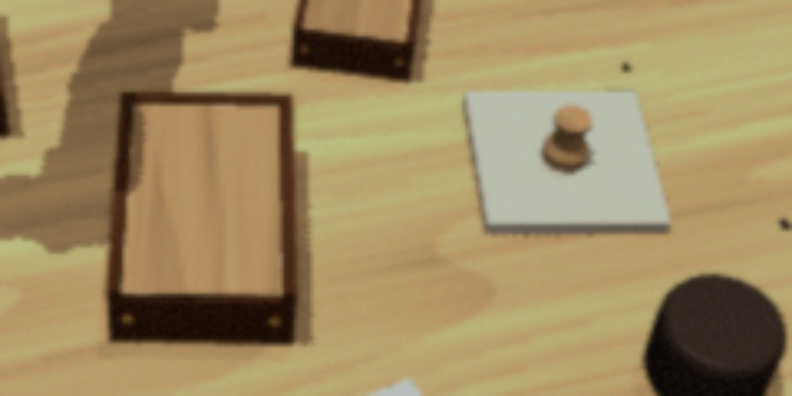

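The lid is shut flush against the near wall with no gap at crop row 102, its far edge in line with the case. The stamp stands upright at (568,140) on the tile, and the robot is clear of everything.

```bash
python3 -c "
from plant import r
print(r.finish_job())"
```

```text
the job is handed in; nothing more can be done
None
```

I handed the job in at about 35 s; `finish_job` returned no verdict. The lid was slid open to its stop and then shut again, the stamp stands upright in the middle of the tile, the highest load read was about 24 N, and the arm came nowhere near the bowl, pot or loop tool.

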